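# Load a bead-wood slat into the slicing fixture

### The job

Push the loose wooden slat flat along the bench into the slicing fixture until its leading end rests against the length stop hidden inside, feeling for the stop gently so that it is not shoved out of its setting. Then slide the orange clamp grip across the fixture to the green end of its track to lock the slat. Leave the two bead trays and the brush where they are.

Things in the scene. Friction and masses are not known exactly. Their poses are not given: they have to be found in the camera images.
- slat: Brown wooden slat with thin dark lines across its top, lying loose and flat on the bench before the fixture's mouth: 150 mm long (its x), 92 mm wide (its y), 20 mm thick, 0.18 to 0.37 kg; too wide to grasp, it is pushed by its edges. Origin: centre of its underside. Its +x end leads (it starts turned up to 0.35 rad from the fixture's axis).
- fixture: Bench slicing fixture, bolted down: a low tunnel with a blue roof, a grey blade guard and a red motor behind. Origin: on the bench at the centre of the mouth; +x is the way the slat goes in, +y is left of that. Roof top at z 30 mm; roof and side walls run from x 0 to 150 mm, 119 mm wide over all; 5 mm high bolt flanges beside them reach y +-82 mm (x 35 to 125 mm).
- tunnel (a point): Top centre of the mouth's opening, under the yellow stripe. The tunnel is 95 mm wide and 22.5 mm high inside, without a floor. Two flared steel wings at the mouth reach out to x -20 mm, where the entry is about 113 mm wide. Inside is a steel length stop, its face 73 to 115 mm behind the mouth, different each time and not measured; it is held by friction and slips at about 32 N.
- guard (a point): Middle of the front top edge of the grey blade guard, at x 107 mm and z 60 mm in the fixture's frame; the guard is 100 mm wide. Behind it the red motor ends at x 254 mm, its top at z 86 mm. When the slat is home, 35 to 77 mm of it remain outside the mouth.
- clamp (a joint): Position of the orange clamp grip along its track, m: 0 at the red-marked (open) end, 0.06 at the green-marked (locked) end. It starts between 0 and 0.02. It moves across the roof to the fixture's +y, with about 2 N of friction, stays where it is left, and has a hard end stop at 0.06.
- clamp_top (a point): Centre of the top of the orange clamp grip, 84.5 mm above the bench; in the fixture's frame at x 50 mm, y = -30 mm + clamp. The grip is 28 mm (fixture's x) by 20 mm (y) and 40 mm tall; it stands on a dark steel track on the roof (40 mm along x by 110 mm along y, centred at x 50 mm, 14 mm high), so its foot is 44.5 mm above the bench.
- tray_pale: Clear octagonal tray of pale wooden beads (fixed in the tray), 120 mm across, 28 mm high, loose on the bench; origin at the centre of its underside. Leave alone.
- tray_dark: The same tray with dark beads. Leave alone.
- brush: Dusting brush 200 mm long, 42 mm wide, 20 mm high, lying loose along its x; origin at its middle, on the bench. Leave alone.
Things that resemble listed ones, but are neither listed nor needed, are in the scene too. Leave any blue or red look-alike of the slat alone.

How it is judged:
By the outcome, as a careful person would: the job done as asked, in the order asked, and still so for the second after the job is handed in, with the robot touching nothing.
It also fails if it takes over 64 s, if anything falls off the work surface, if the arm or the gripper's body presses on something with over 40 N, if the wrist force passes 120 N, or if a joint passes its speed limit or range.

### The arm

A 6-joint arm with a two-finger parallel gripper is mounted at the origin on the work surface. World frame = base frame: x ahead of the robot, y to its left, z up, the work surface at z = 0. Lengths are in m, angles in rad, forces in N, time in s.
With the tool pointing down it reaches from about 0.325 to 1 m from the base axis. Payload 5.1 kg.
Tool frame: the origin (TCP) lies at the very end of the fingers, on their centre line; the grasp point (between the pads) lies 19 mm behind it; z points along the fingers, y is the line along which they close (so a half turn about z gives the same grasp; the last joint's range is limited). The gripper opens to 85 mm and grips with 20 to 120 N. Pads are 22 mm wide; open, the fingers measure 114 mm over their backs; the gripper's body (76 mm by 85 mm) begins 54 mm behind the grasp point. The pads swing forward as they close: fully open they stand 13 mm farther back than shut.
Start: joints at [-1.222, 0.124, 1.65, -0, 1.367, -0.083], TCP at [0.272, -0.59, 0.205] pointing down, gripper open.
Joint ranges: [-2.61, 2.61], [-1.02, 2.33], [0.03, 2.71], [-1.35, 4.49], [0.32, 2.68], [-2.91, 2.91]. Speed limits (rad/s): [2.57, 2.57, 3.14, 3.14, 3.14, 3.14].

### API

Orientations are given as [roll, pitch, yaw] about the fixed x, y, z axes, in that order (R = Rz(yaw) Ry(pitch) Rx(roll)).
In Python, from plant import robot gives the robot as it stands.
- The arm moves only by the tool move_arm, never from a script. Its argument "motion" is a list of rows, each an object with "travel": the shift along the tool's x, y, z in mm, a list of three; "delta_rot": the turn, a rotation vector about the tool's x, y, z in rad, a list of three; "jaw": the finger opening in mm, from 0 to 85.4. A call has 1 to 8 rows; each row shifts and turns the commanded pose from where the row before left it, along the tool's axes as they then stand; what a row does not reach is not made up. A row lasts 1/12 s, in which the tool goes at most 41.7 mm and 7.16 degrees, less where a joint would pass 70% of its speed; a pose out of reach is approached as far as the arm can. A call is refused whole if a number of a shift passes 41.7 or a number of a turn 0.125, either way. A call with a gripper value outside its range is refused whole. The fingers move at their own pace and stop on an object; "squeeze" is the grip in N (left out, the last holds). Time passes only in rows, so rows that do not move let the fingers close. It gives the time, the measured TCP pose, the force, the opening and the grip force at its end, in the units of the state.
- robot.state(): the state, without advancing time (a new reading comes with each control period).
- robot.camera(name): name is "scene" or "top"; returns (picture, depth): 480x640x3 uint8, red, green, blue; 480x640 float32, m along the optical axis (not along the pixel's ray), 0 where there is no reading.
- robot.camera_model(name): a dict with "fx", "fy", "cx", "cy" (pixels), "k1" (the pictures are not rectified: a ray, as slopes to the right and down, at radius r is drawn at 1 + k1 r^2 times it, then the intrinsics apply), "rvec" (rotation vector, rad) and "tvec" (3), from world to camera coordinates, as OpenCV has them. Camera axes: x right, y down, z forward; pixel columns grow to the right and rows downward; lengths in m; the calibration is good to about 2 mm. A picture is of the moment at which its call begins. camera_model takes no time and is no camera call.
- robot.job_done(): hands the job in; it is judged then, once.
Trained networks look in the newest picture that a camera, given by its name, has taken for a name from the list of things; names that differ only in an ending like _2 or _b are one class to them, and where a whole thing is asked for, a point or a joint stands for the part that bears it (a point fixed in the world has none). Each returns a list of dicts, best first, with "score" (0 to 1); they miss things now and then, are a little off and sometimes report something else, mostly with a low value. They report only what shows in the picture. A call takes as long as a camera call. They do not tell look-alikes from the thing itself.
- robot.find_in(camera, thing): "uv" ([column, row] in pixels, amid what is visible of it).
The state is a dict: "t": time; "joints": joint angles; "qvel": joint speeds; "tau": joint torques, N m; "tool_pos": TCP position; "ee_rot": TCP orientation; "force": force on the tool from outside, world axes, zero at the start; "torque": the same for the moment, N m; "finger_gap": opening from 0.0 (shut) to 1.0 (fully open); "grip_force": force on a finger pad.
Only numpy, scipy, OpenCV 4.12 (cv2) and the standard library are available. Lean on these libraries where they do the work, as an engineer would, in place of code of your own. Each camera call takes 0.05 s, during which the arm holds its last target. There are 200 camera calls.

## Working session

There is one attempt and no reset: what is moved stays moved. The work goes in short steps, Python scripts to look and compute and a tool call to move; the robot and the scene stay as the last step left them, time stands still between calls to the robot, and variables do not carry over. Pictures are saved under pics/ and viewed, at most 10 in all, crops included, and the job is handed in when it is done.

Besides the shell and the picture viewer there is one more tool, called by a JSON object that holds its "name" and its "arguments", one argument or row to a line. move_arm: Moves the arm, as the interface text tells. Its arguments: {"type":"object","properties":{"motion":{"type":"array"},"squeeze":{"type":"number"}},"required":["motion"]}

```bash
mkdir -p pics; ls; cat > h.py <<'E'
import numpy as np, cv2
from plant import robot
def cam(n):
    m=robot.camera_model(n);R=cv2.Rodrigues(np.array(m["rvec"],float))[0];return m,R,np.array(m["tvec"],float).ravel()
def rays(n,uv):
    m,R,t=cam(n);uv=np.atleast_2d(uv).astype(float)
    d=np.c_[(uv[:,0]-m["cx"])/m["fx"],(uv[:,1]-m["cy"])/m["fy"]];s=d.copy()
    for _ in range(10): s=d/(1+m["k1"]*(s**2).sum(1,keepdims=True))
    return np.c_[s,np.ones(len(s))],R,t
def onplane(n,uv,z):
    s,R,t=rays(n,uv);w=s@R;c=-R.T@t
    return c+w*((z-c[2])/w[:,2])[:,None]
def cloud(n,D):
    v,u=np.mgrid[:480,:640];s,R,t=rays(n,np.c_[u.ravel(),v.ravel()])
    return ((s*D.reshape(-1,1)-t)@R).reshape(480,640,3)
def proj(n,P):
    m,R,t=cam(n);p=np.atleast_2d(P)@R.T+t;s=p[:,:2]/p[:,2:];s=s*(1+m["k1"]*(s**2).sum(1,keepdims=True))
    return s*[m["fx"],m["fy"]]+[m["cx"],m["cy"]]
E
python3 - <<'E'
from h import *
for n in("scene","top"):
    p,D=robot.camera(n);cv2.imwrite(f"pics/{n}0.png",p[:,:,::-1]);np.save(n+"D.npy",D);np.save(n+"P.npy",p)
    C=cloud(n,D)
    for k in("slat","fixture","tunnel","guard","clamp","clamp_top","tray_pale","tray_dark","brush"):
        for r in robot.find_in(n,k)[:3]:
            u,v=map(int,np.round(r["uv"]));print(n,k,(u,v),round(r["score"],2),C[v,u].round(3) if 0<=v<480 and 0<=u<640 else "",D[v,u])
print(robot.state())
E
```

```text
pics
scene slat (322, 245) 0.92 [ 0.561 -0.07   0.024] 1.3974212
scene slat (243, 250) 0.92 [ 0.738 -0.184  0.025] 1.3812782
scene slat (367, 193) 0.78 [ 0.336 -0.143  0.021] 1.525767
scene fixture (404, 304) 0.97 [0.537 0.213 0.062] 1.2392467
scene guard (400, 306) 0.6 [0.549 0.212 0.064] 1.2332721
scene clamp_top (379, 282) 0.6 [0.55  0.137 0.079] 1.2576892
scene tray_pale (292, 338) 0.65 [0.787 0.103 0.021] 1.2247056
scene tray_dark (293, 165) 0.87 [ 0.432 -0.379  0.012] 1.6096742
scene brush (226, 191) 0.73 [ 0.659 -0.398  0.024] 1.5178765
top slat (365, 358) 0.97 [ 0.316 -0.145  0.019] 1.3370166
top slat (330, 250) 0.74 [ 0.556 -0.065  0.025] 1.3460406
top slat (382, 172) 0.67 [ 0.735 -0.182  0.022] 1.3635228
top fixture (217, 274) 0.91 [0.5   0.185 0.033] 1.330112
top tunnel (217, 272) 0.56 [0.505 0.186 0.028] 1.3355005
top guard (215, 274) 0.97 [0.5   0.19  0.027] 1.3357024
top guard (466, 307) 0.34 [ 0.431 -0.375  0.009] 1.3587215
top clamp_top (238, 259) 0.56 [0.532 0.133 0.079] 1.2868588
top tray_pale (260, 153) 0.83 [0.776 0.095 0.02 ] 1.363113
top tray_dark (468, 306) 0.71 [ 0.433 -0.379  0.012] 1.3565845
top brush (471, 209) 0.83 [ 0.653 -0.384  0.023] 1.3601066
{'t': 1.0, 'joints': array([-1.22163187e+00,  1.23751816e-01,  1.65029994e+00,  3.12364945e-06,
        1.36750832e+00, -8.26077408e-02]), 'qvel': array([ 0.00075305,  0.00065321,  0.00012396, -0.00017753, -0.00015281,
        0.00083557]), 'tau': array([-3.11128770e-04, -4.23604023e+01, -3.65763474e+01, -1.31179355e-06,
        5.74261921e-04,  1.35712907e-05]), 'tool_pos': array([ 0.27197791, -0.59034778,  0.20495346]), 'ee_rot': array([ 3.14155993e+00, -3.60790181e-07,  4.31771566e-01]), 'force': array([ 0.40266016, -0.8456472 , -0.40245941]), 'torque': array([ 0.0152701 , -0.00947214,  0.00269684]), 'grip_force': 0.0, 'finger_gap': 1.0008975398538014}
```

View pics/top0.png

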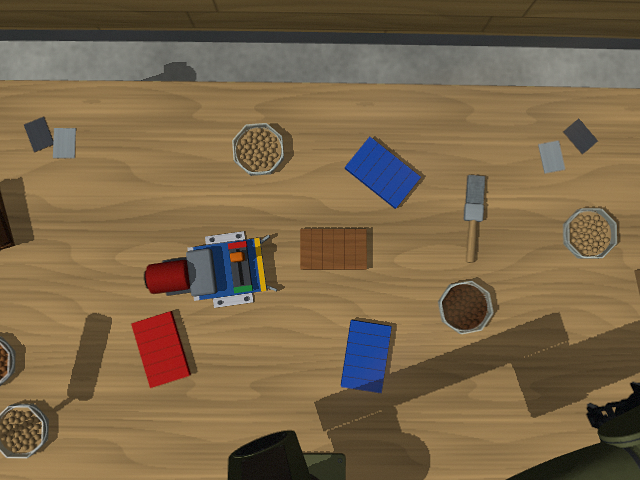

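View pics/scene0.png

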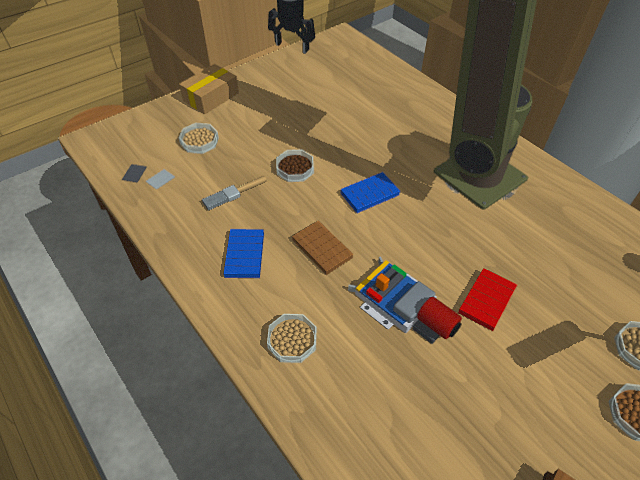

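Top view: the brown slat is at about (335,248), left of it the fixture with its mouth (yellow stripe) at about (264,263), orange grip (236,256) near the red end; motor at (167,277). Two blue and one red look-alikes lie apart. Now I fit poses by colour.

```bash
python3 - <<'E'
from h import *
def reg(n,box,lo,hi,z,name,amin=15):
    p=np.load(n+"P.npy");hsv=cv2.cvtColor(p,cv2.COLOR_RGB2HSV);C=cloud(n,np.load(n+"D.npy"))
    m=cv2.inRange(hsv,np.array(lo),np.array(hi));k=np.zeros_like(m);k[box[1]:box[3],box[0]:box[2]]=1;m*=k
    N,L,S,_=cv2.connectedComponentsWithStats(m)
    for i in range(1,N):
        if S[i,4]<amin: continue
        vu=np.argwhere(L==i);P=onplane(n,vu[:,::-1],z)[:,:2]
        (c,s,a)=cv2.minAreaRect((P*1000).astype(np.float32))
        print(n,name,S[i].tolist(),"rect c",np.round(c,1),"size",np.round(s,1),"ang",round(a,1),"zmed",C[L==i][:,2].mean().round(3))
B=(135,215,290,315)
reg("top",(290,215,380,280),(3,70,60),(14,255,200),.02,"slat",300)
reg("top",B,(23,120,120),(32,255,255),.03,"yellow")
reg("top",B,(8,180,150),(17,255,255),.0845,"orange")
reg("top",B,(50,100,60),(75,255,255),.03,"green")
reg("top",B,(0,150,60),(4,255,255),.0445,"red")
reg("top",B,(100,120,60),(125,255,255),.03,"blue")
reg("top",B,(90,10,90),(125,110,190),.06,"grey",60)
reg("top",B,(0,0,170),(180,50,255),.005,"flange",40)
B=(340,250,470,350)
reg("scene",B,(23,120,120),(32,255,255),.03,"yellow")
reg("scene",B,(8,180,150),(17,255,255),.0845,"orange")
reg("scene",(285,215,360,280),(3,70,60),(14,255,200),.02,"slat",300)
for n,b in(("top",(135,210,385,320)),("scene",(280,200,480,350))):
    p=np.load(n+"P.npy")[b[1]:b[3],b[0]:b[2],::-1];p=cv2.resize(p,None,fx=3.2 if n=="top" else 3.8,fy=3.2 if n=="top" else 3.8,interpolation=cv2.INTER_CUBIC);cv2.imwrite(f"pics/{n}crop.png",p)
E
```

```text
top slat [300, 229, 67, 41, 2544] rect c [559.1 -72.2] size [ 90.2 148.8] ang 0.6 zmed 0.023
top yellow [254, 238, 7, 17, 49] rect c [563.8  96.7] size [36. 11.] ang 9.0 zmed 0.03
top yellow [257, 256, 9, 35, 147] rect c [503.6  87.9] size [76.7 11.1] ang 8.5 zmed 0.031
top orange [230, 252, 12, 10, 90] rect c [537.3 138. ] size [17.2 23.8] ang 6.9 zmed 0.084
top green [234, 285, 18, 8, 108] rect c [469.  128.4] size [12.8 39.4] ang 8.6 zmed 0.045
top red [228, 241, 19, 8, 103] rect c [564.9 140.3] size [12.5 40.1] ang 8.7 zmed 0.045
top red [145, 261, 43, 32, 1082] rect c [492.9 296.4] size [65.5 88.6] ang 9.1 zmed 0.091
top red [161, 312, 11, 3, 22] rect c [414.  293.1] size [ 4.4 21.9] ang 0.5 zmed 0.02
top blue [193, 239, 68, 61, 1447] rect c [512.4 164.9] size [118.5 135.9] ang 8.5 zmed 0.035
top grey [187, 250, 27, 46, 848] rect c [503.6 218.6] size [95.  48.8] ang 8.3 zmed 0.063
top flange [205, 232, 40, 12, 230] rect c [583.9 174.5] size [17.4 88.9] ang 8.0 zmed 0.017
top flange [213, 293, 40, 15, 299] rect c [442.7 153.3] size [20.4 88.3] ang 8.6 zmed 0.005
scene yellow [356, 261, 33, 30, 170] rect c [522.8  87.8] size [120.4  11.8] ang 8.7 zmed 0.037
scene orange [377, 274, 13, 16, 94] rect c [540.1 144.7] size [43. 25.] ang 76.5 zmed 0.079
scene slat [292, 221, 60, 54, 848] rect c [562.4 -70. ] size [ 99.  157.3] ang 0.9 zmed 0.024
```

View pics/topcrop.png

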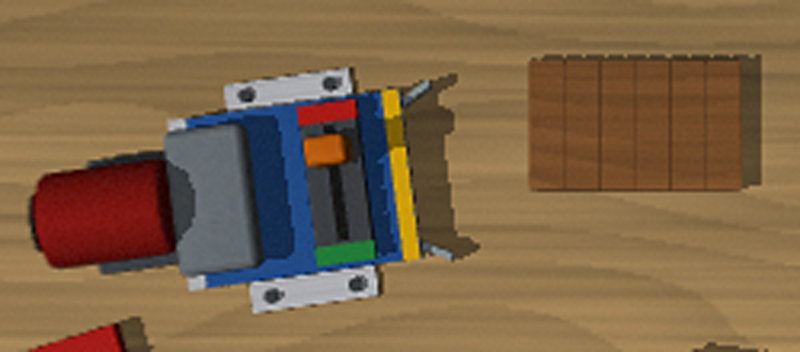

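The crop agrees with the fit. The fixture origin is about (524.5, 85) mm with its axis at yaw 98.6°. In the fixture's frame the slat centre is at (-160, -11), turned -8°, and the clamp is at about 10 mm.

The plan has three pushes:
1. Square the slat from its far side with two fingers.
2. Push its tail end until it meets the stop.
3. Slide the clamp grip.

{"name": "move_arm", "arguments": {
  "motion": [
    {"travel":[0,0,0],"delta_rot":[0,0,0.094],"jaw":45},
    {"travel":[0,0,0],"delta_rot":[0,0,0.094],"jaw":45},
    {"travel":[0,0,0],"delta_rot":[0,0,0.094],"jaw":45},
    {"travel":[28,-29.5,0],"delta_rot":[0,0,0],"jaw":45},
    {"travel":[28,-29.5,0],"delta_rot":[0,0,0],"jaw":45},
    {"travel":[28,-29.5,0],"delta_rot":[0,0,0],"jaw":45},
    {"travel":[28,-29.5,0],"delta_rot":[0,0,0],"jaw":45},
    {"travel":[28,-29.5,0],"delta_rot":[0,0,0],"jaw":45}
  ]
}}

```text
t: 1.67
tool_pos: [0.3891, -0.4221, 0.2051]
ee_rot: [3.141, -0.0, 0.149]
force: [1.2, -0.1, -0.1]
finger_gap: 0.528
grip_force: 0.0
```

{"name": "move_arm", "arguments": {
  "motion": [
    {"travel":[28,-29.5,0],"delta_rot":[0,0,0],"jaw":45},
    {"travel":[28,-29.5,0],"delta_rot":[0,0,0],"jaw":45},
    {"travel":[28,-29.5,0],"delta_rot":[0,0,0],"jaw":45},
    {"travel":[28,-29.5,0],"delta_rot":[0,0,0],"jaw":45},
    {"travel":[28,-29.5,0],"delta_rot":[0,0,0],"jaw":45},
    {"travel":[28,-29.5,0],"delta_rot":[0,0,0],"jaw":45},
    {"travel":[28,-29.5,0],"delta_rot":[0,0,0],"jaw":45},
    {"travel":[28,-29.5,0],"delta_rot":[0,0,0],"jaw":45}
  ]
}}

```text
t: 2.33
tool_pos: [0.5756, -0.1549, 0.2052]
ee_rot: [3.141, -0.001, 0.15]
force: [0.1, -1.1, 1.2]
finger_gap: 0.526
grip_force: 0.0
```

```bash
cat >> h.py <<'E'
O=np.array([524.5,85.0]);A=np.radians(98.6);F=np.array([[np.cos(A),np.sin(A)],[-np.sin(A),np.cos(A)]])
def fx(p): return F@(np.asarray(p)[:2]-O)
def rep():
    s=robot.state();y=s["ee_rot"][2]
    print("t",round(s["t"],2),"fix",fx(s["tool_pos"]*1000).round(1),"z",round(s["tool_pos"][2]*1000,1),"yaw",y.round(4),"Ff",(F@s["force"][:2]).round(1),s["force"][2].round(1),"gap",round(s["finger_gap"]*85.4,1))
    return s
E
python3 -c "
from h import *
rep()"
```

```text
t 2.33 fix [-244.9  -14.6] z 205.2 yaw 0.1499 Ff [-1.1  0.1] 1.2 gap 44.9
```

{"name": "move_arm", "arguments": {
  "motion": [
    {"travel":[26,-29,0],"delta_rot":[0,0,0],"jaw":45},
    {"travel":[26,-29,0],"delta_rot":[0,0,0],"jaw":45},
    {"travel":[26,-29,0],"delta_rot":[0,0,0],"jaw":45},
    {"travel":[0,0,20],"delta_rot":[0,0,0],"jaw":45},
    {"travel":[0,0,40],"delta_rot":[0,0,0],"jaw":45},
    {"travel":[0,0,40],"delta_rot":[0,0,0],"jaw":45},
    {"travel":[0,0,40],"delta_rot":[0,0,0],"jaw":45},
    {"travel":[0,0,20],"delta_rot":[0,0,0],"jaw":45}
  ]
}}

```text
t: 3.0
tool_pos: [0.6353, -0.0583, 0.039]
ee_rot: [-3.139, 0.007, 0.15]
force: [-1.0, -0.2, -0.5]
finger_gap: 0.527
grip_force: 0.0
```

```bash
python3 -c "
from h import *
rep()"
```

```text
t 3.0 fix [-158.2  -88.1] z 39.0 yaw 0.1502 Ff [-0.1  1. ] -0.5 gap 45.0
```

{"name": "move_arm", "arguments": {
  "motion": [
    {"travel":[0,0,15],"delta_rot":[0,0,0],"jaw":45},
    {"travel":[0,0,12],"delta_rot":[0,0,0],"jaw":45},
    {"travel":[0,0,8],"delta_rot":[0,0,0],"jaw":45},
    {"travel":[0,0,3],"delta_rot":[0,0,0],"jaw":45},
    {"travel":[0,0,0],"delta_rot":[0,0,0],"jaw":45},
    {"travel":[0,0,0],"delta_rot":[0,0,0],"jaw":45}
  ]
}}

```text
t: 3.5
tool_pos: [0.6401, -0.0594, 0.0086]
ee_rot: [3.141, -0.003, 0.15]
force: [-1.0, 0.2, -0.0]
finger_gap: 0.527
grip_force: 0.0
```

```bash
python3 -c "
from h import *
rep()"
```

```text
t 3.5 fix [-160.1  -92.7] z 8.6 yaw 0.1497 Ff [0.4 0.9] -0.0 gap 45.0
```

{"name": "move_arm", "arguments": {
  "motion": [
    {"travel":[-5,0,3],"delta_rot":[0,0,0],"jaw":45},
    {"travel":[-5,0,0],"delta_rot":[0,0,0],"jaw":45},
    {"travel":[-4,0,0],"delta_rot":[0,0,0],"jaw":45},
    {"travel":[-4,0,0],"delta_rot":[0,0,0],"jaw":45},
    {"travel":[-4,0,0],"delta_rot":[0,0,0],"jaw":45},
    {"travel":[-4,0,0],"delta_rot":[0,0,0],"jaw":45},
    {"travel":[-4,0,0],"delta_rot":[0,0,0],"jaw":45},
    {"travel":[-4,0,0],"delta_rot":[0,0,0],"jaw":45}
  ]
}}

```text
t: 4.17
tool_pos: [0.6048, -0.0643, 0.004]
ee_rot: [3.142, -0.0, 0.15]
force: [-0.4, 0.3, 0.4]
finger_gap: 0.526
grip_force: 0.0
```

```bash
cat >> h.py <<'E'
def slat(save=None):
    p,D=robot.camera("top");hsv=cv2.cvtColor(p,cv2.COLOR_RGB2HSV);m=cv2.inRange(hsv,np.array((3,70,60)),np.array((14,255,200)))
    m[:,:220]=0;m[:210]=0;m[300:]=0;m[:,400:]=0
    N,L,S,_=cv2.connectedComponentsWithStats(m);i=1+S[1:,4].argmax()
    c=onplane("top",np.argwhere(L==i)[:,::-1],.02)[:,:2]*1000;f=(c-O)@F.T
    (c,s,a)=cv2.minAreaRect(f.astype(np.float32));print("slat fix c",np.round(c,1),"size",np.round(s,1),"ang",round(a,1),"xmax",f[:,0].max().round(1),"xmin",f[:,0].min().round(1))
    if save: cv2.imwrite(save,cv2.resize(p[200:320,130:390,::-1],None,fx=3,fy=3,interpolation=cv2.INTER_CUBIC))
E
python3 -c "
from h import *
slat('pics/a.png');rep()"
```

```text
slat fix c [-150.3  -26.3] size [ 32.3 100.2] ang 70.4 xmax -99.3 xmin -201.2
t 4.22 fix [-159.5  -56.3] z 3.8 yaw 0.1497 Ff [0.2 0.3] -0.1 gap 44.9
```

View pics/a.png

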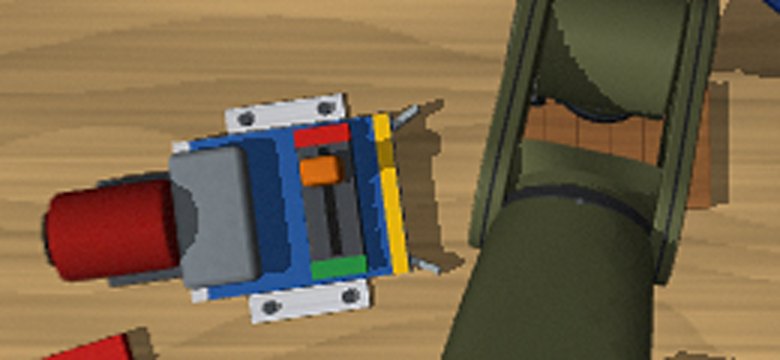

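The arm hides the slat; the shadow edges suggest it has been squared. I retreat, lift, turn 90° and go behind its tail end.

{"name": "move_arm", "arguments": {
  "motion": [
    {"travel":[8,0,0],"delta_rot":[0,0,0],"jaw":45},
    {"travel":[10,0,-15],"delta_rot":[0,0,0],"jaw":45},
    {"travel":[0,0,-30],"delta_rot":[0,0,0],"jaw":45},
    {"travel":[0,0,-20],"delta_rot":[0,0,0],"jaw":45},
    {"travel":[0,0,0],"delta_rot":[0,0,-0.121],"jaw":45},
    {"travel":[0,0,0],"delta_rot":[0,0,-0.121],"jaw":45},
    {"travel":[0,0,0],"delta_rot":[0,0,-0.121],"jaw":45},
    {"travel":[0,0,0],"delta_rot":[0,0,-0.121],"jaw":45}
  ]
}}

```text
t: 4.88
tool_pos: [0.624, -0.0615, 0.0694]
ee_rot: [3.141, -0.001, 0.64]
force: [-0.1, -0.2, 0.2]
finger_gap: 0.527
grip_force: 0.0
```

{"name": "move_arm", "arguments": {
  "motion": [
    {"travel":[0,0,0],"delta_rot":[0,0,-0.121],"jaw":45},
    {"travel":[0,0,0],"delta_rot":[0,0,-0.121],"jaw":45},
    {"travel":[0,0,0],"delta_rot":[0,0,-0.121],"jaw":45},
    {"travel":[0,0,0],"delta_rot":[0,0,-0.121],"jaw":45},
    {"travel":[0,0,0],"delta_rot":[0,0,-0.121],"jaw":45},
    {"travel":[0,0,0],"delta_rot":[0,0,-0.121],"jaw":45},
    {"travel":[0,0,0],"delta_rot":[0,0,-0.121],"jaw":45},
    {"travel":[0,0,0],"delta_rot":[0,0,-0.121],"jaw":45}
  ]
}}

```text
t: 5.55
tool_pos: [0.6239, -0.0614, 0.0691]
ee_rot: [3.141, 0.0, 1.608]
force: [0.5, 0.4, 0.3]
finger_gap: 0.525
grip_force: 0.0
```

{"name": "move_arm", "arguments": {
  "motion": [
    {"travel":[-30,-18,0],"delta_rot":[0,0,-0.119],"jaw":45},
    {"travel":[-30,-18,0],"delta_rot":[0,0,0],"jaw":45},
    {"travel":[-28,-18,0],"delta_rot":[0,0,0],"jaw":45},
    {"travel":[-20,-18,0],"delta_rot":[0,0,0],"jaw":45},
    {"travel":[0,0,0],"delta_rot":[0,0,0],"jaw":45},
    {"travel":[0,0,0],"delta_rot":[0,0,0],"jaw":45}
  ]
}}

```text
t: 6.05
tool_pos: [0.5644, -0.1783, 0.0691]
ee_rot: [3.141, -0.0, 1.718]
force: [-0.3, 0.1, -1.0]
finger_gap: 0.526
grip_force: 0.0
```

```bash
python3 -c "
from h import *
slat('pics/b.png');rep()"
```

```text
slat fix c [-160.6  -10.7] size [ 90.1 148.8] ang 82.0 xmax -81.4 xmin -240.6
t 6.1 fix [-265.6   -0.6] z 69.1 yaw 1.7197 Ff [ 0.1 -0.1] 0.4 gap 45.3
```

View pics/b.png

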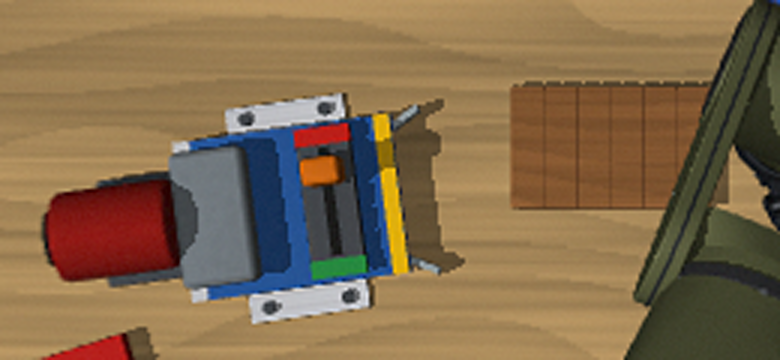

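The slat has not moved at all (centre still (-160.6, -10.7), 8° off), so the fingers passed over it. I check the fingertip height against the TCP with the scene camera.

```bash
python3 - <<'E'
from h import *
p,D=robot.camera("scene");s=rep();C=cloud("scene",D)*1000
t=s["tool_pos"]*1000
q=C-t
near=(abs(q[...,0])<70)&(abs(q[...,1])<70)&(C[...,2]>30)&(D>0)
f=np.stack([(q[...,:2]@F.T)[...,0],(q[...,:2]@F.T)[...,1],C[...,2]],-1)[near]
for z in range(30,170,10):
    k=f[(f[:,2]>=z)&(f[:,2]<z+10)]
    if len(k): print(z,len(k),"x",k[:,0].min().round(),k[:,0].max().round(),"y",k[:,1].min().round(),k[:,1].max().round())
u,v=proj("scene",s["tool_pos"])[0];print(u,v)
u,v=int(u),int(v);c=p[v-90:v+60,u-100:u+100,::-1];cv2.circle(c:=c.copy(),(100,90),1,(255,0,255),-1)
cv2.imwrite("pics/c.png",cv2.resize(c,None,fx=4,fy=4,interpolation=cv2.INTER_CUBIC))
E
```

```text
t 6.15 fix [-265.    -0.9] z 69.1 yaw 1.7209 Ff [-0.  -0.2] 0.0 gap 45.0
90 1 x 1.0 1.0 y 24.0 24.0
100 31 x -14.0 10.0 y -32.0 29.0
110 46 x -15.0 11.0 y -38.0 41.0
120 39 x -12.0 12.0 y -36.0 37.0
130 32 x -13.0 12.0 y -37.0 29.0
140 58 x -13.0 13.0 y -53.0 59.0
150 85 x -17.0 14.0 y -57.0 55.0
160 93 x -17.0 17.0 y -59.0 59.0
296.7242510517445 210.83126157508303
```

View pics/c.png

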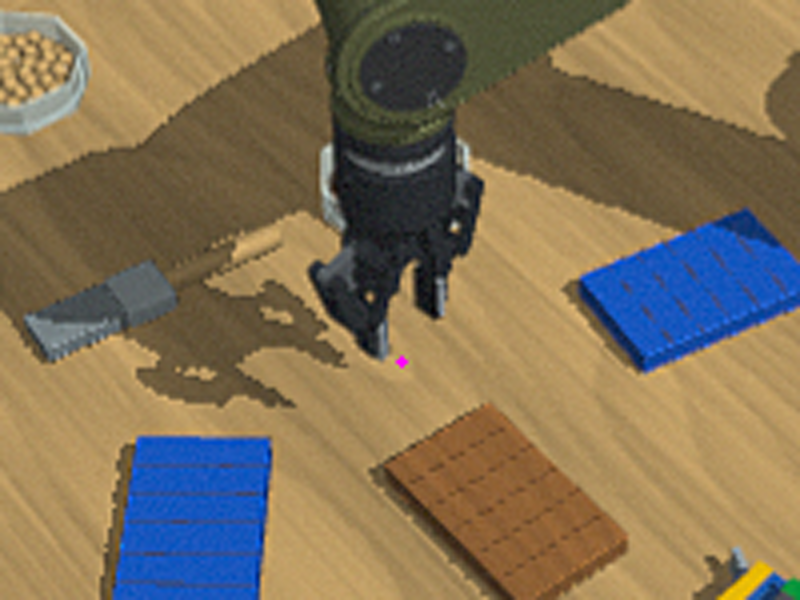

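The fingertips sit well above the reported TCP point (magenta at (402,361), tips around (410,333)), so at z=4 they cleared the 20 mm slat. I shut the jaw, go to the far side ahead of the slat's centre, and feel for the bench to calibrate the height.

{"name": "move_arm", "arguments": {
  "motion": [
    {"travel":[32,23,0],"delta_rot":[0,0,0],"jaw":0},
    {"travel":[32,23,0],"delta_rot":[0,0,0],"jaw":0},
    {"travel":[32,23,0],"delta_rot":[0,0,0],"jaw":0},
    {"travel":[32,23,0],"delta_rot":[0,0,0],"jaw":0},
    {"travel":[0,0,25],"delta_rot":[0,0,0],"jaw":0},
    {"travel":[0,0,25],"delta_rot":[0,0,0],"jaw":0},
    {"travel":[0,0,10],"delta_rot":[0,0,0],"jaw":0},
    {"travel":[0,0,0],"delta_rot":[0,0,0],"jaw":0}
  ]
}}

```text
t: 6.82
tool_pos: [0.6334, -0.0352, 0.0051]
ee_rot: [-3.135, -0.002, 1.723]
force: [-1.5, 0.3, 0.2]
finger_gap: -0.001
grip_force: 0.0
```

```bash
python3 - <<'E'
from h import *
p,D=robot.camera("scene");s=rep();C=cloud("scene",D)*1000
t=s["tool_pos"]*1000;q=C-t
near=(abs(q[...,0])<40)&(abs(q[...,1])<40)&(C[...,2]>8)&(D>0)
f=np.stack([(q[...,:2]@F.T)[...,0],(q[...,:2]@F.T)[...,1],C[...,2]],-1)[near]
for z in range(5,80,6):
    k=f[(f[:,2]>=z)&(f[:,2]<z+6)]
    if len(k): print(z,len(k),"x",k[:,0].min().round(),k[:,0].max().round(),"y",k[:,1].min().round(),k[:,1].max().round())
u,v=proj("scene",s["tool_pos"])[0];print(u,v)
u,v=int(u),int(v);c=p[v-90:v+60,u-100:u+100,::-1].copy();cv2.circle(c,(100,90),1,(255,0,255),-1)
cv2.imwrite("pics/d.png",cv2.resize(c,None,fx=4,fy=4,interpolation=cv2.INTER_CUBIC))
E
```

```text
t 6.87 fix [-136.1  -91. ] z 7.2 yaw 1.7219 Ff [0.  0.3] 0.5 gap 0.1
5 10 x -19.0 43.0 y -6.0 31.0
11 29 x -8.0 45.0 y 22.0 33.0
17 63 x -15.0 44.0 y 22.0 41.0
23 12 x -4.0 32.0 y 25.0 39.0
29 1 x 6.0 6.0 y -5.0 -5.0
35 8 x -7.0 10.0 y -11.0 16.0
41 9 x 2.0 9.0 y -12.0 13.0
47 13 x -1.0 12.0 y -13.0 15.0
53 14 x 2.0 12.0 y -14.0 5.0
59 11 x 6.0 12.0 y -14.0 13.0
65 7 x 4.0 10.0 y -12.0 8.0
71 11 x 4.0 12.0 y -14.0 14.0
77 23 x -11.0 14.0 y -30.0 31.0
307.9245663061883 270.55536868987434
```

View pics/d.png

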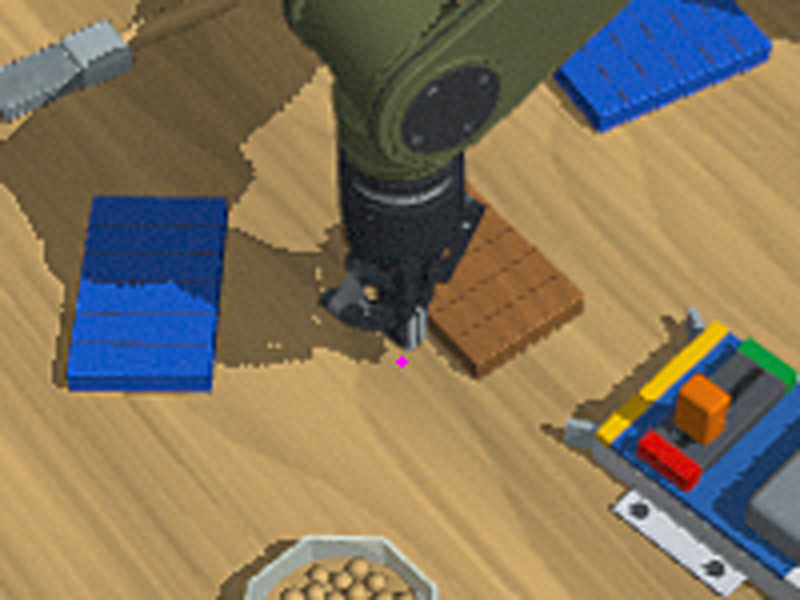

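{"name": "move_arm", "arguments": {
  "motion": [
    {"travel":[0,0,2],"delta_rot":[0,0,0],"jaw":0},
    {"travel":[0,0,2],"delta_rot":[0,0,0],"jaw":0},
    {"travel":[0,0,0],"delta_rot":[0,0,0],"jaw":0}
  ]
}}

```text
t: 7.12
tool_pos: [0.6369, -0.0374, 0.0062]
ee_rot: [3.14, 0.001, 1.72]
force: [1.3, 0.0, -0.1]
finger_gap: -0.002
grip_force: 0.0
```

{"name": "move_arm", "arguments": {
  "motion": [
    {"travel":[0,0,2],"delta_rot":[0,0,0],"jaw":0},
    {"travel":[0,0,1],"delta_rot":[0,0,0],"jaw":0},
    {"travel":[0,0,0],"delta_rot":[0,0,0],"jaw":0}
  ]
}}

```text
t: 7.37
tool_pos: [0.6361, -0.0372, 0.0021]
ee_rot: [3.141, 0.0, 1.72]
force: [-0.3, 0.3, -0.1]
finger_gap: 0.002
grip_force: 0.0
```

{"name": "move_arm", "arguments": {
  "motion": [
    {"travel":[0,0,1],"delta_rot":[0,0,0],"jaw":0},
    {"travel":[0,0,1],"delta_rot":[0,0,0],"jaw":0},
    {"travel":[0,0,0],"delta_rot":[0,0,0],"jaw":0}
  ]
}}

```text
t: 7.62
tool_pos: [0.6359, -0.037, -0.0003]
ee_rot: [-3.141, -0.0, 1.721]
force: [-0.2, 0.4, -0.4]
finger_gap: 0.002
grip_force: 0.0
```

{"name": "move_arm", "arguments": {
  "motion": [
    {"travel":[0,0,1.5],"delta_rot":[0,0,0],"jaw":0},
    {"travel":[0,0,1.5],"delta_rot":[0,0,0],"jaw":0},
    {"travel":[0,0,0],"delta_rot":[0,0,0],"jaw":0}
  ]
}}

```text
t: 7.87
tool_pos: [0.6358, -0.0369, -0.0035]
ee_rot: [-3.141, -0.0, 1.721]
force: [-0.1, -0.0, 0.5]
finger_gap: 0.002
grip_force: 0.0
```

{"name": "move_arm", "arguments": {
  "motion": [
    {"travel":[0,0,1.5],"delta_rot":[0,0,0],"jaw":0},
    {"travel":[0,0,1.5],"delta_rot":[0,0,0],"jaw":0},
    {"travel":[0,0,0],"delta_rot":[0,0,0],"jaw":0}
  ]
}}

```text
t: 8.12
tool_pos: [0.6357, -0.0369, -0.0066]
ee_rot: [-3.141, -0.0, 1.721]
force: [-0.3, 0.9, 0.3]
finger_gap: 0.0
grip_force: 0.0
```

Tips now look roughly 3–8 mm above the bench. Push sideways (+y_f).

{"name": "move_arm", "arguments": {
  "motion": [
    {"travel":[0,-5,0],"delta_rot":[0,0,0],"jaw":0},
    {"travel":[0,-4,0],"delta_rot":[0,0,0],"jaw":0},
    {"travel":[0,-4,0],"delta_rot":[0,0,0],"jaw":0},
    {"travel":[0,-4,0],"delta_rot":[0,0,0],"jaw":0},
    {"travel":[0,-4,0],"delta_rot":[0,0,0],"jaw":0},
    {"travel":[0,-4,0],"delta_rot":[0,0,0],"jaw":0}
  ]
}}

```text
t: 8.62
tool_pos: [0.6108, -0.0408, -0.006]
ee_rot: [3.142, 0.0, 1.721]
force: [0.6, 0.1, 0.4]
finger_gap: 0.001
grip_force: 0.0
```

```bash
python3 - <<'E'
from h import *
rep()
p,D=robot.camera("scene");hsv=cv2.cvtColor(p,cv2.COLOR_RGB2HSV);m=cv2.inRange(hsv,np.array((3,70,60)),np.array((14,255,255)))
m[:,:285]=0;m[:,360:]=0;m[:210]=0;m[285:]=0
N,L,S,_=cv2.connectedComponentsWithStats(m);i=1+S[1:,4].argmax()
f=(onplane("scene",np.argwhere(L==i)[:,::-1],.02)[:,:2]*1000-O)@F.T
print(S[i]);h=cv2.convexHull(f.astype(np.float32));h=cv2.approxPolyDP(h,6,True);print(h.reshape(-1,2).round())
E
```

```text
t 8.62 fix [-137.3  -66.5] z -6.0 yaw 1.7208 Ff [ 0.  -0.6] 0.4 gap 0.1
[320 244  26  31 268]
[[ -88.  -73.]
 [ -83.   -6.]
 [ -91.    4.]
 [-140.   14.]
 [-156.  -20.]
 [-108.  -71.]]
```

No contact again, so the tips must be about 28 mm above the reported TCP, as the depth data said. I retreat and feel down for the bench.

{"name": "move_arm", "arguments": {
  "motion": [
    {"travel":[0,12,0],"delta_rot":[0,0,0],"jaw":0},
    {"travel":[0,14,0],"delta_rot":[0,0,0],"jaw":0},
    {"travel":[0,0,2],"delta_rot":[0,0,0],"jaw":0},
    {"travel":[0,0,2],"delta_rot":[0,0,0],"jaw":0},
    {"travel":[0,0,0],"delta_rot":[0,0,0],"jaw":0}
  ]
}}

```text
t: 9.08
tool_pos: [0.6359, -0.0367, -0.011]
ee_rot: [-3.14, -0.0, 1.721]
force: [-0.4, -0.4, 0.3]
finger_gap: 0.002
grip_force: 0.0
```

{"name": "move_arm", "arguments": {
  "motion": [
    {"travel":[0,0,2],"delta_rot":[0,0,0],"jaw":0},
    {"travel":[0,0,2],"delta_rot":[0,0,0],"jaw":0},
    {"travel":[0,0,0],"delta_rot":[0,0,0],"jaw":0}
  ]
}}

```text
t: 9.33
tool_pos: [0.6361, -0.0368, -0.0148]
ee_rot: [-3.14, -0.0, 1.721]
force: [-0.3, 0.3, -0.2]
finger_gap: -0.0
grip_force: 0.0
```

```bash
python3 - <<'E'
from h import *
s=rep();p,D=robot.camera("scene");u,v=proj("scene",s["tool_pos"]+[0,0,.03])[0];u,v=int(u),int(v);c=p[v-45:v+45,u-60:u+60,::-1].copy()
cv2.imwrite("pics/e.png",cv2.resize(c,None,fx=6,fy=6,interpolation=cv2.INTER_CUBIC))
for z in (0,.01,.02,.03): print(z,(proj("scene",[*s["tool_pos"][:2],s["tool_pos"][2]+z])[0]-[u-60,v-45])*6)
E
```

```text
t 9.33 fix [-137.1  -92.2] z -14.8 yaw 1.7207 Ff [0.3 0.2] -0.2 gap -0.0
0 [362.67465646 314.41676161]
0.01 [362.40667263 301.38014589]
0.02 [362.13550064 288.19662522]
0.03 [361.86108208 274.86363981]
```

View pics/e.png

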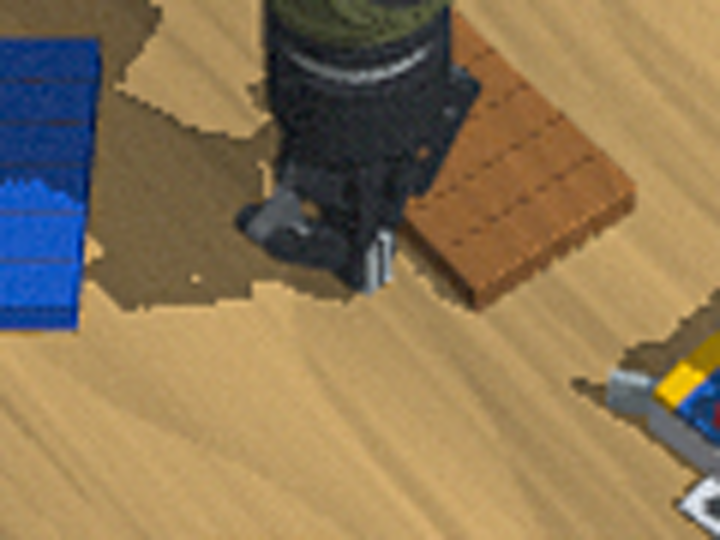

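Tip at about (370,292), nearly meeting its shadow: about 5–10 mm above the bench now. Go 2 mm lower and push.

{"name": "move_arm", "arguments": {
  "motion": [
    {"travel":[0,0,2],"delta_rot":[0,0,0],"jaw":0},
    {"travel":[0,-5,0],"delta_rot":[0,0,0],"jaw":0},
    {"travel":[0,-5,0],"delta_rot":[0,0,0],"jaw":0},
    {"travel":[0,-4,0],"delta_rot":[0,0,0],"jaw":0},
    {"travel":[0,-4,0],"delta_rot":[0,0,0],"jaw":0},
    {"travel":[0,-4,0],"delta_rot":[0,0,0],"jaw":0}
  ]
}}

```text
t: 9.88
tool_pos: [0.6152, -0.0401, -0.0158]
ee_rot: [3.14, 0.0, 1.721]
force: [0.8, 0.8, -1.2]
finger_gap: 0.0
grip_force: 0.6
```

```bash
cat >> h.py <<'E'
def slat2():
    p,D=robot.camera("scene");hsv=cv2.cvtColor(p,cv2.COLOR_RGB2HSV);m=cv2.inRange(hsv,np.array((3,70,60)),np.array((14,255,255)))
    m[:,:285]=0;m[:,370:]=0;m[:210]=0;m[295:]=0
    m=cv2.morphologyEx(m,cv2.MORPH_OPEN,np.ones((3,3),np.uint8))
    N,L,S,_=cv2.connectedComponentsWithStats(m);i=1+S[1:,4].argmax()
    f=(onplane("scene",np.argwhere(L==i)[:,::-1],.02)[:,:2]*1000-O)@F.T
    h=cv2.convexHull(f.astype(np.float32));print("scene hull",cv2.approxPolyDP(h,6,True).reshape(-1,2).round().tolist())
E
python3 -c "
from h import *
rep();slat2()"
```

```text
t 9.88 fix [-137.3  -71. ] z -15.8 yaw 1.7206 Ff [ 0.7 -0.9] -1.2 gap 0.0
scene hull [[-107.0, -6.0], [-115.0, -5.0]]
```

{"name": "move_arm", "arguments": {
  "motion": [
    {"travel":[0,-4,0],"delta_rot":[0,0,0],"jaw":0},
    {"travel":[0,-3,0],"delta_rot":[0,0,0],"jaw":0},
    {"travel":[0,-2,0],"delta_rot":[0,0,0],"jaw":0},
    {"travel":[0,0,0],"delta_rot":[0,0,0],"jaw":0}
  ]
}}

```text
t: 10.27
tool_pos: [0.6063, -0.0415, -0.0158]
ee_rot: [3.141, 0.0, 1.721]
force: [1.7, 0.5, 1.2]
finger_gap: -0.001
grip_force: 0.6
```

{"name": "move_arm", "arguments": {
  "motion": [
    {"travel":[0,8,0],"delta_rot":[0,0,0],"jaw":0},
    {"travel":[0,10,-15],"delta_rot":[0,0,0],"jaw":30},
    {"travel":[0,0,-35],"delta_rot":[0,0,0],"jaw":45},
    {"travel":[-30,-20,0],"delta_rot":[0,0,0],"jaw":45},
    {"travel":[-35,-20,0],"delta_rot":[0,0,0],"jaw":45},
    {"travel":[-35,-20,0],"delta_rot":[0,0,0],"jaw":45},
    {"travel":[-35,-18,0],"delta_rot":[0,0,0],"jaw":45},
    {"travel":[0,0,0],"delta_rot":[0,0,0],"jaw":45}
  ]
}}

```text
t: 10.93
tool_pos: [0.5655, -0.1893, 0.0339]
ee_rot: [-3.14, 0.002, 1.716]
force: [0.9, 0.1, 0.5]
finger_gap: 0.529
grip_force: 0.0
```

```bash
python3 -c "
from h import *
rep();slat()"
```

```text
t 10.93 fix [-277.4    0.4] z 33.9 yaw 1.7156 Ff [-0.1 -0.9] 0.5 gap 45.2
slat fix c [-163.4   -1.3] size [ 91.7 149. ] ang 85.4 xmax -86.2 xmin -240.2
```

The slat is now at y -1.3 and 4.6° off, well within the wings. I go down behind the tail with the jaw at 45 mm and push.

{"name": "move_arm", "arguments": {
  "motion": [
    {"travel":[0,0,20],"delta_rot":[0,0,0],"jaw":45},
    {"travel":[0,0,20],"delta_rot":[0,0,0],"jaw":45},
    {"travel":[0,0,8],"delta_rot":[0,0,0],"jaw":45},
    {"travel":[0,0,4],"delta_rot":[0,0,0],"jaw":45},
    {"travel":[0,0,2],"delta_rot":[0,0,0],"jaw":45},
    {"travel":[0,0,0],"delta_rot":[0,0,0],"jaw":45},
    {"travel":[0,0,0],"delta_rot":[0,0,0],"jaw":45}
  ]
}}

```text
t: 11.57
tool_pos: [0.5682, -0.1839, -0.0191]
ee_rot: [3.14, 0.001, 1.721]
force: [0.1, 0.4, -0.3]
finger_gap: 0.53
grip_force: 0.0
```

{"name": "move_arm", "arguments": {
  "motion": [
    {"travel":[0,0,1.5],"delta_rot":[0,0,0],"jaw":45},
    {"travel":[0,0,1.5],"delta_rot":[0,0,0],"jaw":45},
    {"travel":[0,0,0],"delta_rot":[0,0,0],"jaw":45}
  ]
}}

```text
t: 11.82
tool_pos: [0.5674, -0.1839, -0.0228]
ee_rot: [3.141, 0.0, 1.721]
force: [-0.0, -0.1, -0.1]
finger_gap: 0.529
grip_force: 0.0
```

{"name": "move_arm", "arguments": {
  "motion": [
    {"travel":[8,0,0],"delta_rot":[0,0,0],"jaw":45},
    {"travel":[8,0,0],"delta_rot":[0,0,0],"jaw":45},
    {"travel":[6,0,0],"delta_rot":[0,0,0],"jaw":45},
    {"travel":[5,0,0],"delta_rot":[0,0,0],"jaw":45},
    {"travel":[5,0,0],"delta_rot":[0,0,0],"jaw":45},
    {"travel":[5,0,0],"delta_rot":[0,0,0],"jaw":45},
    {"travel":[5,0,0],"delta_rot":[0,0,0],"jaw":45},
    {"travel":[5,0,0],"delta_rot":[0,0,0],"jaw":45}
  ]
}}

```text
t: 12.48
tool_pos: [0.5601, -0.137, -0.0231]
ee_rot: [-3.141, 0.0, 1.721]
force: [1.1, -0.8, -0.4]
finger_gap: 0.526
grip_force: 0.8
```

```bash
python3 -c "
from h import *
rep();slat();slat2()"
```

```text
t 12.48 fix [-224.9   -2. ] z -23.1 yaw 1.7211 Ff [-1.  -0.9] -0.4 gap 44.9
slat fix c [-122.5    4.7] size [ 91.1 115.5] ang 89.7 xmax -64.6 xmin -180.5
scene hull [[-185.0, -25.0], [-196.0, -25.0]]
```

The slat is moving and square now (angle about 0°, y +4.7). I add a slight lateral drift while pushing on.

{"name": "move_arm", "arguments": {
  "motion": [
    {"travel":[5,0.8,0],"delta_rot":[0,0,0],"jaw":45},
    {"travel":[5,0.8,0],"delta_rot":[0,0,0],"jaw":45},
    {"travel":[5,0.8,0],"delta_rot":[0,0,0],"jaw":45},
    {"travel":[5,0.8,0],"delta_rot":[0,0,0],"jaw":45},
    {"travel":[5,0.8,0],"delta_rot":[0,0,0],"jaw":45},
    {"travel":[5,0.6,0],"delta_rot":[0,0,0],"jaw":45},
    {"travel":[4,0,0],"delta_rot":[0,0,0],"jaw":45}
  ]
}}

```text
t: 13.17
tool_pos: [0.5598, -0.1025, -0.023]
ee_rot: [3.141, 0.0, 1.721]
force: [0.6, -2.2, -0.6]
finger_gap: 0.526
grip_force: 0.9
```

```bash
python3 -c "
from h import *
rep();slat('pics/f.png')"
```

```text
t 13.17 fix [-190.7   -6.9] z -23.0 yaw 1.721 Ff [-2.3 -0.2] -0.6 gap 44.9
slat fix c [-84.    0.1] size [107.7  90.8] ang 0.1 xmax -30.1 xmin -137.8
```

View pics/f.png

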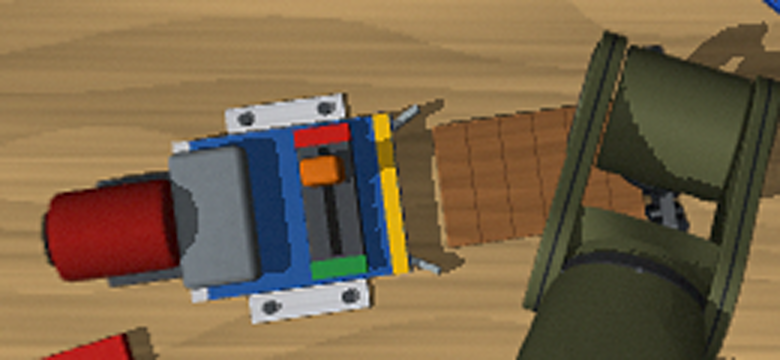

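Slat is centred and square, leading end at about -30 mm from the mouth. Push in.

{"name": "move_arm", "arguments": {
  "motion": [
    {"travel":[5,0,0],"delta_rot":[0,0,0],"jaw":45},
    {"travel":[5,0,0],"delta_rot":[0,0,0],"jaw":45},
    {"travel":[5,0,0],"delta_rot":[0,0,0],"jaw":45},
    {"travel":[5,0,0],"delta_rot":[0,0,0],"jaw":45},
    {"travel":[4,0,0],"delta_rot":[0,0,0],"jaw":45},
    {"travel":[3,0,0],"delta_rot":[0,0,0],"jaw":45},
    {"travel":[3,0,0],"delta_rot":[0,0,0],"jaw":45},
    {"travel":[3,0,0],"delta_rot":[0,0,0],"jaw":45}
  ]
}}

```text
t: 13.88
tool_pos: [0.5547, -0.0702, -0.0231]
ee_rot: [3.142, 0.0, 1.721]
force: [0.2, -1.7, 0.6]
finger_gap: 0.527
grip_force: 0.9
```

{"name": "move_arm", "arguments": {
  "motion": [
    {"travel":[2,0,0],"delta_rot":[0,0,0],"jaw":45},
    {"travel":[2,0,0],"delta_rot":[0,0,0],"jaw":45},
    {"travel":[2,0,0],"delta_rot":[0,0,0],"jaw":45},
    {"travel":[2,0,0],"delta_rot":[0,0,0],"jaw":45}
  ]
}}

```text
t: 14.22
tool_pos: [0.5536, -0.0625, -0.023]
ee_rot: [3.141, 0.0, 1.721]
force: [-0.5, -2.4, -0.0]
finger_gap: 0.526
grip_force: 0.9
```

```bash
python3 -c "
from h import *
rep();slat()"
```

```text
t 14.22 fix [-150.2   -6.7] z -23.0 yaw 1.7207 Ff [-2.3  0.8] -0.0 gap 44.9
slat fix c [-44.4   0.2] size [91.  86.6] ang 89.9 xmax -1.0 xmin -87.9
```

{"name": "move_arm", "arguments": {
  "motion": [
    {"travel":[4,0,0],"delta_rot":[0,0,0],"jaw":45},
    {"travel":[4,0,0],"delta_rot":[0,0,0],"jaw":45},
    {"travel":[4,0,0],"delta_rot":[0,0,0],"jaw":45},
    {"travel":[4,0,0],"delta_rot":[0,0,0],"jaw":45},
    {"travel":[4,0,0],"delta_rot":[0,0,0],"jaw":45}
  ]
}}

```text
t: 14.68
tool_pos: [0.5505, -0.0423, -0.0231]
ee_rot: [-3.142, -0.0, 1.721]
force: [-0.9, -2.7, 1.1]
finger_gap: 0.525
grip_force: 1.0
```

{"name": "move_arm", "arguments": {
  "motion": [
    {"travel":[4,0,0],"delta_rot":[0,0,0],"jaw":45},
    {"travel":[4,0,0],"delta_rot":[0,0,0],"jaw":45},
    {"travel":[4,0,0],"delta_rot":[0,0,0],"jaw":45},
    {"travel":[4,0,0],"delta_rot":[0,0,0],"jaw":45},
    {"travel":[4,0,0],"delta_rot":[0,0,0],"jaw":45},
    {"travel":[3,0,0],"delta_rot":[0,0,0],"jaw":45},
    {"travel":[2,0,0],"delta_rot":[0,0,0],"jaw":45},
    {"travel":[1,0,0],"delta_rot":[0,0,0],"jaw":45}
  ]
}}

```text
t: 15.35
tool_pos: [0.5466, -0.0168, -0.0231]
ee_rot: [-3.142, -0.0, 1.721]
force: [0.2, -1.6, -0.5]
finger_gap: 0.527
grip_force: 1.0
```

```bash
python3 -c "
from h import *
rep();slat()"
```

```text
t 15.35 fix [-103.9   -6.6] z -23.1 yaw 1.7211 Ff [-1.6  0. ] -0.5 gap 45.0
slat fix c [-65.   33.5] size [29.8 57.1] ang 72.7 xmax -33.3 xmin -91.5
```

{"name": "move_arm", "arguments": {
  "motion": [
    {"travel":[1.5,0,0],"delta_rot":[0,0,0],"jaw":45},
    {"travel":[1.5,0,0],"delta_rot":[0,0,0],"jaw":45},
    {"travel":[1.5,0,0],"delta_rot":[0,0,0],"jaw":45},
    {"travel":[1.5,0,0],"delta_rot":[0,0,0],"jaw":45},
    {"travel":[1.5,0,0],"delta_rot":[0,0,0],"jaw":45},
    {"travel":[1.5,0,0],"delta_rot":[0,0,0],"jaw":45},
    {"travel":[1,0,0],"delta_rot":[0,0,0],"jaw":45},
    {"travel":[1,0,0],"delta_rot":[0,0,0],"jaw":45}
  ]
}}

```text
t: 16.07
tool_pos: [0.545, -0.0061, -0.0231]
ee_rot: [-3.142, -0.0, 1.721]
force: [0.8, -2.5, 0.4]
finger_gap: 0.527
grip_force: 1.0
```

{"name": "move_arm", "arguments": {
  "motion": [
    {"travel":[0.7,0,0],"delta_rot":[0,0,0],"jaw":45},
    {"travel":[0.7,0,0],"delta_rot":[0,0,0],"jaw":45},
    {"travel":[0.6,0,0],"delta_rot":[0,0,0],"jaw":45}
  ]
}}

```text
t: 16.32
tool_pos: [0.5447, -0.0042, -0.0231]
ee_rot: [-3.142, -0.0, 1.721]
force: [0.7, -1.5, 0.5]
finger_gap: 0.529
grip_force: 1.0
```

{"name": "move_arm", "arguments": {
  "motion": [
    {"travel":[0.5,0,0],"delta_rot":[0,0,0],"jaw":45},
    {"travel":[0.5,0,0],"delta_rot":[0,0,0],"jaw":45},
    {"travel":[0.5,0,0],"delta_rot":[0,0,0],"jaw":45},
    {"travel":[0.5,0,0],"delta_rot":[0,0,0],"jaw":45},
    {"travel":[0.5,0,0],"delta_rot":[0,0,0],"jaw":45}
  ]
}}

```text
t: 16.73
tool_pos: [0.5444, -0.0017, -0.0231]
ee_rot: [-3.142, -0.0, 1.721]
force: [0.1, -1.7, 0.6]
finger_gap: 0.527
grip_force: 1.0
```

{"name": "move_arm", "arguments": {
  "motion": [
    {"travel":[0.5,0,0],"delta_rot":[0,0,0],"jaw":45},
    {"travel":[0.5,0,0],"delta_rot":[0,0,0],"jaw":45},
    {"travel":[0.5,0,0],"delta_rot":[0,0,0],"jaw":45},
    {"travel":[0.5,0,0],"delta_rot":[0,0,0],"jaw":45},
    {"travel":[0.5,0,0],"delta_rot":[0,0,0],"jaw":45}
  ]
}}

```text
t: 17.15
tool_pos: [0.544, 0.0008, -0.0231]
ee_rot: [-3.142, -0.0, 1.721]
force: [0.5, -2.0, 0.9]
finger_gap: 0.53
grip_force: 1.0
```

{"name": "move_arm", "arguments": {
  "motion": [
    {"travel":[0.5,0,0],"delta_rot":[0,0,0],"jaw":45},
    {"travel":[0.5,0,0],"delta_rot":[0,0,0],"jaw":45},
    {"travel":[0.5,0,0],"delta_rot":[0,0,0],"jaw":45},
    {"travel":[0.5,0,0],"delta_rot":[0,0,0],"jaw":45},
    {"travel":[0.5,0,0],"delta_rot":[0,0,0],"jaw":45}
  ]
}}

```text
t: 17.57
tool_pos: [0.5436, 0.0032, -0.0231]
ee_rot: [-3.142, -0.0, 1.721]
force: [-0.6, -2.2, 0.1]
finger_gap: 0.529
grip_force: 1.0
```

{"name": "move_arm", "arguments": {
  "motion": [
    {"travel":[0.5,0,0],"delta_rot":[0,0,0],"jaw":45},
    {"travel":[0.5,0,0],"delta_rot":[0,0,0],"jaw":45},
    {"travel":[0.5,0,0],"delta_rot":[0,0,0],"jaw":45},
    {"travel":[0.5,0,0],"delta_rot":[0,0,0],"jaw":45},
    {"travel":[0.5,0,0],"delta_rot":[0,0,0],"jaw":45}
  ]
}}

```text
t: 17.98
tool_pos: [0.5432, 0.0057, -0.0231]
ee_rot: [-3.142, -0.0, 1.721]
force: [1.0, -1.8, -0.2]
finger_gap: 0.533
grip_force: 1.0
```

{"name": "move_arm", "arguments": {
  "motion": [
    {"travel":[0.5,0,0],"delta_rot":[0,0,0],"jaw":45},
    {"travel":[0.5,0,0],"delta_rot":[0,0,0],"jaw":45},
    {"travel":[0.5,0,0],"delta_rot":[0,0,0],"jaw":45},
    {"travel":[0.5,0,0],"delta_rot":[0,0,0],"jaw":45},
    {"travel":[0.5,0,0],"delta_rot":[0,0,0],"jaw":45}
  ]
}}

```text
t: 18.4
tool_pos: [0.5428, 0.0082, -0.0231]
ee_rot: [-3.142, 0.0, 1.721]
force: [0.8, -2.7, 0.9]
finger_gap: 0.528
grip_force: 1.0
```

{"name": "move_arm", "arguments": {
  "motion": [
    {"travel":[0.5,0,0],"delta_rot":[0,0,0],"jaw":45},
    {"travel":[0.5,0,0],"delta_rot":[0,0,0],"jaw":45},
    {"travel":[0.5,0,0],"delta_rot":[0,0,0],"jaw":45},
    {"travel":[0.5,0,0],"delta_rot":[0,0,0],"jaw":45},
    {"travel":[0.5,0,0],"delta_rot":[0,0,0],"jaw":45}
  ]
}}

```text
t: 18.82
tool_pos: [0.5425, 0.0106, -0.0231]
ee_rot: [-3.142, -0.0, 1.721]
force: [0.5, -1.5, -0.1]
finger_gap: 0.523
grip_force: 0.9
```

{"name": "move_arm", "arguments": {
  "motion": [
    {"travel":[0.5,0,0],"delta_rot":[0,0,0],"jaw":45},
    {"travel":[0.5,0,0],"delta_rot":[0,0,0],"jaw":45},
    {"travel":[0.5,0,0],"delta_rot":[0,0,0],"jaw":45},
    {"travel":[0.5,0,0],"delta_rot":[0,0,0],"jaw":45},
    {"travel":[0.5,0,0],"delta_rot":[0,0,0],"jaw":45}
  ]
}}

```text
t: 19.23
tool_pos: [0.5421, 0.0131, -0.0231]
ee_rot: [3.142, 0.0, 1.721]
force: [-0.2, -3.0, 0.5]
finger_gap: 0.528
grip_force: 0.9
```

{"name": "move_arm", "arguments": {
  "motion": [
    {"travel":[0.5,0,0],"delta_rot":[0,0,0],"jaw":45},
    {"travel":[0.5,0,0],"delta_rot":[0,0,0],"jaw":45},
    {"travel":[0.5,0,0],"delta_rot":[0,0,0],"jaw":45},
    {"travel":[0.5,0,0],"delta_rot":[0,0,0],"jaw":45},
    {"travel":[0.5,0,0],"delta_rot":[0,0,0],"jaw":45}
  ]
}}

```text
t: 19.65
tool_pos: [0.5417, 0.0156, -0.0231]
ee_rot: [-3.142, 0.0, 1.721]
force: [-0.0, -2.1, 0.9]
finger_gap: 0.527
grip_force: 0.9
```

{"name": "move_arm", "arguments": {
  "motion": [
    {"travel":[0.5,0,0],"delta_rot":[0,0,0],"jaw":45},
    {"travel":[0.5,0,0],"delta_rot":[0,0,0],"jaw":45},
    {"travel":[0.5,0,0],"delta_rot":[0,0,0],"jaw":45},
    {"travel":[0.5,0,0],"delta_rot":[0,0,0],"jaw":45},
    {"travel":[0.5,0,0],"delta_rot":[0,0,0],"jaw":45}
  ]
}}

```text
t: 20.07
tool_pos: [0.5414, 0.0181, -0.0231]
ee_rot: [-3.142, -0.0, 1.721]
force: [1.0, -2.2, 0.8]
finger_gap: 0.526
grip_force: 0.9
```

{"name": "move_arm", "arguments": {
  "motion": [
    {"travel":[0.5,0,0],"delta_rot":[0,0,0],"jaw":45},
    {"travel":[0.5,0,0],"delta_rot":[0,0,0],"jaw":45},
    {"travel":[0.5,0,0],"delta_rot":[0,0,0],"jaw":45},
    {"travel":[0.5,0,0],"delta_rot":[0,0,0],"jaw":45},
    {"travel":[0.5,0,0],"delta_rot":[0,0,0],"jaw":45}
  ]
}}

```text
t: 20.48
tool_pos: [0.541, 0.0205, -0.0231]
ee_rot: [3.142, -0.0, 1.721]
force: [0.7, -1.6, 1.0]
finger_gap: 0.526
grip_force: 0.9
```

{"name": "move_arm", "arguments": {
  "motion": [
    {"travel":[0.5,0,0],"delta_rot":[0,0,0],"jaw":45},
    {"travel":[0.5,0,0],"delta_rot":[0,0,0],"jaw":45},
    {"travel":[0.5,0,0],"delta_rot":[0,0,0],"jaw":45},
    {"travel":[0.5,0,0],"delta_rot":[0,0,0],"jaw":45},
    {"travel":[0.5,0,0],"delta_rot":[0,0,0],"jaw":45}
  ]
}}

```text
t: 20.9
tool_pos: [0.5406, 0.023, -0.0231]
ee_rot: [-3.142, -0.0, 1.721]
force: [0.3, -1.2, -0.6]
finger_gap: 0.528
grip_force: 0.9
```

{"name": "move_arm", "arguments": {
  "motion": [
    {"travel":[0.5,0,0],"delta_rot":[0,0,0],"jaw":45},
    {"travel":[0.5,0,0],"delta_rot":[0,0,0],"jaw":45},
    {"travel":[0.5,0,0],"delta_rot":[0,0,0],"jaw":45},
    {"travel":[0.5,0,0],"delta_rot":[0,0,0],"jaw":45},
    {"travel":[0.5,0,0],"delta_rot":[0,0,0],"jaw":45}
  ]
}}

```text
t: 21.32
tool_pos: [0.5403, 0.0255, -0.023]
ee_rot: [3.142, 0.0, 1.721]
force: [1.5, -3.0, -0.2]
finger_gap: 0.528
grip_force: 0.9
```

{"name": "move_arm", "arguments": {
  "motion": [
    {"travel":[0.5,0,0],"delta_rot":[0,0,0],"jaw":45},
    {"travel":[0.5,0,0],"delta_rot":[0,0,0],"jaw":45},
    {"travel":[0.5,0,0],"delta_rot":[0,0,0],"jaw":45},
    {"travel":[0.5,0,0],"delta_rot":[0,0,0],"jaw":45},
    {"travel":[0.5,0,0],"delta_rot":[0,0,0],"jaw":45}
  ]
}}

```text
t: 21.73
tool_pos: [0.5399, 0.028, -0.0231]
ee_rot: [3.142, 0.0, 1.721]
force: [-0.0, -0.8, -0.5]
finger_gap: 0.527
grip_force: 0.9
```

{"name": "move_arm", "arguments": {
  "motion": [
    {"travel":[0.5,0,0],"delta_rot":[0,0,0],"jaw":45},
    {"travel":[0.5,0,0],"delta_rot":[0,0,0],"jaw":45},
    {"travel":[0.5,0,0],"delta_rot":[0,0,0],"jaw":45},
    {"travel":[0.5,0,0],"delta_rot":[0,0,0],"jaw":45},
    {"travel":[0.5,0,0],"delta_rot":[0,0,0],"jaw":45}
  ]
}}

```text
t: 22.15
tool_pos: [0.5395, 0.0304, -0.0231]
ee_rot: [-3.142, -0.0, 1.721]
force: [0.4, -2.6, -1.0]
finger_gap: 0.523
grip_force: 0.9
```

```bash
python3 - <<'E'
from h import *
rep();slat()
p,D=robot.camera("scene");u,v=map(int,proj("scene",[*(O/1000),.02])[0]);c=p[v-70:v+50,u-90:u+70,::-1]
cv2.imwrite("pics/g.png",cv2.resize(c,None,fx=4.5,fy=4.5,interpolation=cv2.INTER_CUBIC))
E
```

```text
t 22.15 fix [-56.2  -6.6] z -23.1 yaw 1.7208 Ff [-2.6 -0. ] -1.0 gap 44.7
slat fix c [-22.   33.8] size [24.7 42.1] ang 89.4 xmax -0.8 xmin -43.1
```

View pics/g.png

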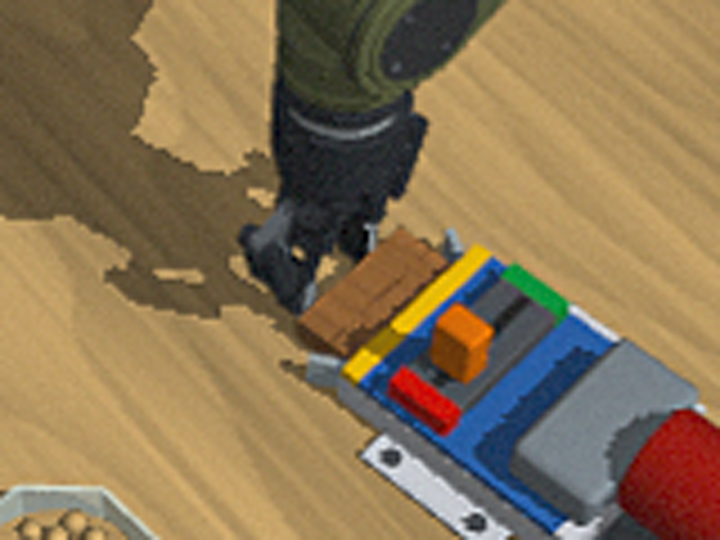

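The slat is about 105 mm in, straight, with the tail about 45 mm outside and the fingers against it at (300,295). The stop must be within the next 10 mm.

{"name": "move_arm", "arguments": {
  "motion": [
    {"travel":[0.5,0,0],"delta_rot":[0,0,0],"jaw":45},
    {"travel":[0.5,0,0],"delta_rot":[0,0,0],"jaw":45},
    {"travel":[0.5,0,0],"delta_rot":[0,0,0],"jaw":45},
    {"travel":[0.5,0,0],"delta_rot":[0,0,0],"jaw":45}
  ]
}}

```text
t: 22.58
tool_pos: [0.5393, 0.032, -0.0231]
ee_rot: [3.142, 0.001, 1.721]
force: [0.4, -5.4, 0.0]
finger_gap: 0.523
grip_force: 2.5
```

{"name": "move_arm", "arguments": {
  "motion": [
    {"travel":[0,0,0],"delta_rot":[0,0,0],"jaw":45}
  ]
}}

```text
t: 22.67
tool_pos: [0.5392, 0.032, -0.0231]
ee_rot: [-3.142, 0.001, 1.721]
force: [0.6, -4.1, 0.0]
finger_gap: 0.528
grip_force: 2.0
```

{"name": "move_arm", "arguments": {
  "motion": [
    {"travel":[0.4,0,0],"delta_rot":[0,0,0],"jaw":45},
    {"travel":[0.3,0,0],"delta_rot":[0,0,0],"jaw":45},
    {"travel":[0,0,0],"delta_rot":[0,0,0],"jaw":45}
  ]
}}

```text
t: 22.92
tool_pos: [0.5392, 0.032, -0.0231]
ee_rot: [-3.142, 0.002, 1.721]
force: [0.6, -6.9, -0.6]
finger_gap: 0.524
grip_force: 3.4
```

The stop is found: the force rose to 6.9 N with no motion. I back off, lift over the roof, and go to the red side of the clamp grip with the jaw shut.

{"name": "move_arm", "arguments": {
  "motion": [
    {"travel":[-10,0,0],"delta_rot":[0,0,0],"jaw":45},
    {"travel":[-15,0,0],"delta_rot":[0,0,0],"jaw":45},
    {"travel":[0,0,-30],"delta_rot":[0,0,0],"jaw":30},
    {"travel":[0,0,-35],"delta_rot":[0,0,0],"jaw":0},
    {"travel":[0,0,-35],"delta_rot":[0,0,0],"jaw":0},
    {"travel":[0,10,-5],"delta_rot":[0,0,0],"jaw":0},
    {"travel":[20,20,0],"delta_rot":[0,0,0],"jaw":0},
    {"travel":[25,20,0],"delta_rot":[0,0,0],"jaw":0}
  ]
}}

```text
t: 23.58
tool_pos: [0.587, 0.0599, 0.0838]
ee_rot: [3.138, -0.001, 1.718]
force: [0.2, -0.3, -1.2]
finger_gap: -0.0
grip_force: 0.0
```

{"name": "move_arm", "arguments": {
  "motion": [
    {"travel":[25,18,0],"delta_rot":[0,0,0],"jaw":0},
    {"travel":[30,0,0],"delta_rot":[0,0,0],"jaw":0},
    {"travel":[20,0,0],"delta_rot":[0,0,0],"jaw":0},
    {"travel":[8,0,0],"delta_rot":[0,0,0],"jaw":0},
    {"travel":[0,0,0],"delta_rot":[0,0,0],"jaw":0},
    {"travel":[0,0,0],"delta_rot":[0,0,0],"jaw":0}
  ]
}}

```text
t: 24.08
tool_pos: [0.5907, 0.1448, 0.0817]
ee_rot: [-3.141, 0.0, 1.721]
force: [1.2, -0.2, -0.4]
finger_gap: -0.003
grip_force: 0.0
```

```bash
python3 - <<'E'
from h import *
s=rep();slat()
p,D=robot.camera("scene");C=cloud("scene",D)*1000;q=C-s["tool_pos"]*1000
n=(abs(q[...,0])<30)&(abs(q[...,1])<30)&(C[...,2]>65)&(D>0);f=np.concatenate([q[...,:2]@F.T,C[...,2:]],-1)[n]
print("lowest",np.sort(f[:,2])[:12].round());k=f[f[:,2]<np.sort(f[:,2])[30]];print(k[:,:2].min(0).round(),k[:,:2].max(0).round())
E
```

```text
t 24.08 fix [ 49.2 -74.4] z 81.7 yaw 1.7214 Ff [-0.4 -1.2] -0.4 gap -0.3
slat fix c [-22.2   0.4] size [91.2 42.4] ang 89.7 xmax -0.8 xmin -43.4
lowest [111. 112. 112. 115. 116. 117. 117. 118. 118. 118. 119. 119.]
[ -7. -14.] [10.  6.]
```

The tips are about 28 mm above the reported TCP. The slat is well seated, with its tail at -43. Lower until the tips are at about z 56 beside the grip.

{"name": "move_arm", "arguments": {
  "motion": [
    {"travel":[0,0,20],"delta_rot":[0,0,0],"jaw":0},
    {"travel":[0,0,20],"delta_rot":[0,0,0],"jaw":0},
    {"travel":[0,0,10],"delta_rot":[0,0,0],"jaw":0},
    {"travel":[0,0,2],"delta_rot":[0,0,0],"jaw":0},
    {"travel":[0,-7,0],"delta_rot":[0,0,0],"jaw":0},
    {"travel":[0,-7,0],"delta_rot":[0,0,0],"jaw":0},
    {"travel":[0,-5,0],"delta_rot":[0,0,0],"jaw":0},
    {"travel":[0,-5,0],"delta_rot":[0,0,0],"jaw":0}
  ]
}}

```text
t: 24.85
tool_pos: [0.5673, 0.1414, 0.0311]
ee_rot: [3.14, -0.0, 1.721]
force: [-0.5, -0.7, -0.4]
finger_gap: -0.0
grip_force: 0.0
```

{"name": "move_arm", "arguments": {
  "motion": [
    {"travel":[0,-5,0],"delta_rot":[0,0,0],"jaw":0},
    {"travel":[0,-5,0],"delta_rot":[0,0,0],"jaw":0},
    {"travel":[0,-5,0],"delta_rot":[0,0,0],"jaw":0},
    {"travel":[0,-5,0],"delta_rot":[0,0,0],"jaw":0}
  ]
}}

```text
t: 25.18
tool_pos: [0.548, 0.1386, 0.0309]
ee_rot: [3.139, -0.0, 1.721]
force: [2.6, 0.4, 2.1]
finger_gap: 0.004
grip_force: 1.1
```

```bash
python3 -c "
from h import *
rep()"
```

```text
t 25.18 fix [ 49.5 -31.2] z 30.9 yaw 1.7209 Ff [ 0.  -2.6] 2.1 gap 0.4
```

{"name": "move_arm", "arguments": {
  "motion": [
    {"travel":[0,-5,0],"delta_rot":[0,0,0],"jaw":0},
    {"travel":[0,-5,0],"delta_rot":[0,0,0],"jaw":0},
    {"travel":[0,-5,0],"delta_rot":[0,0,0],"jaw":0},
    {"travel":[0,-5,0],"delta_rot":[0,0,0],"jaw":0},
    {"travel":[0,-4,0],"delta_rot":[0,0,0],"jaw":0},
    {"travel":[0,-3,0],"delta_rot":[0,0,0],"jaw":0},
    {"travel":[0,-2,0],"delta_rot":[0,0,0],"jaw":0},
    {"travel":[0,-2,0],"delta_rot":[0,0,0],"jaw":0}
  ]
}}

```text
t: 25.85
tool_pos: [0.5165, 0.1338, 0.0298]
ee_rot: [-3.141, -0.0, 1.721]
force: [2.0, 0.8, 0.9]
finger_gap: 0.002
grip_force: 1.0
```

{"name": "move_arm", "arguments": {
  "motion": [
    {"travel":[0,-1,0],"delta_rot":[0,0,0],"jaw":0},
    {"travel":[0,-1,0],"delta_rot":[0,0,0],"jaw":0},
    {"travel":[0,-1,0],"delta_rot":[0,0,0],"jaw":0}
  ]
}}

```text
t: 26.1
tool_pos: [0.5137, 0.1334, 0.0298]
ee_rot: [-3.141, -0.0, 1.721]
force: [0.2, 1.1, 0.8]
finger_gap: 0.0
grip_force: 1.0
```

```bash
python3 -c "
from h import *
rep()"
```

```text
t 26.1 fix [49.5  3.4] z 29.8 yaw 1.7207 Ff [ 1.1 -0.4] 0.8 gap 0.0
```

{"name": "move_arm", "arguments": {
  "motion": [
    {"travel":[0,-0.7,0],"delta_rot":[0,0,0],"jaw":0},
    {"travel":[0,-0.7,0],"delta_rot":[0,0,0],"jaw":0},
    {"travel":[0,-0.7,0],"delta_rot":[0,0,0],"jaw":0},
    {"travel":[0,0,0],"delta_rot":[0,0,0],"jaw":0}
  ]
}}

```text
t: 26.43
tool_pos: [0.5115, 0.133, 0.0298]
ee_rot: [-3.141, -0.0, 1.721]
force: [1.2, 0.8, 0.7]
finger_gap: -0.001
grip_force: 0.8
```

{"name": "move_arm", "arguments": {
  "motion": [
    {"travel":[0,-0.7,0],"delta_rot":[0,0,0],"jaw":0},
    {"travel":[0,-0.7,0],"delta_rot":[0,0,0],"jaw":0},
    {"travel":[0,-0.7,0],"delta_rot":[0,0,0],"jaw":0},
    {"travel":[0,0,0],"delta_rot":[0,0,0],"jaw":0}
  ]
}}

```text
t: 26.77
tool_pos: [0.5106, 0.1329, 0.03]
ee_rot: [3.139, -0.0, 1.721]
force: [4.5, 1.3, -2.7]
finger_gap: 0.002
grip_force: 2.9
```

{"name": "move_arm", "arguments": {
  "motion": [
    {"travel":[0,-0.7,0],"delta_rot":[0,0,0],"jaw":0},
    {"travel":[0,-0.6,0],"delta_rot":[0,0,0],"jaw":0},
    {"travel":[0,0,0],"delta_rot":[0,0,0],"jaw":0}
  ]
}}

```text
t: 27.02
tool_pos: [0.5105, 0.1329, 0.0301]
ee_rot: [3.136, -0.0, 1.721]
force: [9.9, 1.6, -6.1]
finger_gap: -0.003
grip_force: 4.9
```

The grip is at its hard end stop (9.9 N, no motion). I back off, rise clear and check.

{"name": "move_arm", "arguments": {
  "motion": [
    {"travel":[0,6,0],"delta_rot":[0,0,0],"jaw":0},
    {"travel":[0,10,0],"delta_rot":[0,0,0],"jaw":0},
    {"travel":[0,0,-30],"delta_rot":[0,0,0],"jaw":0},
    {"travel":[0,0,-40],"delta_rot":[0,0,0],"jaw":0},
    {"travel":[0,0,-40],"delta_rot":[0,0,0],"jaw":0},
    {"travel":[-40,0,0],"delta_rot":[0,0,0],"jaw":0},
    {"travel":[-40,0,0],"delta_rot":[0,0,0],"jaw":0},
    {"travel":[-40,0,0],"delta_rot":[0,0,0],"jaw":0}
  ]
}}

```text
t: 27.68
tool_pos: [0.5427, 0.0154, 0.1412]
ee_rot: [3.141, 0.0, 1.723]
force: [0.8, 0.1, 0.1]
finger_gap: 0.003
grip_force: 0.0
```

{"name": "move_arm", "arguments": {
  "motion": [
    {"travel":[-40,0,0],"delta_rot":[0,0,0],"jaw":0},
    {"travel":[-40,0,0],"delta_rot":[0,0,0],"jaw":0},
    {"travel":[-40,0,0],"delta_rot":[0,0,0],"jaw":0},
    {"travel":[-40,0,0],"delta_rot":[0,0,0],"jaw":0},
    {"travel":[-20,0,0],"delta_rot":[0,0,0],"jaw":0},
    {"travel":[0,0,0],"delta_rot":[0,0,0],"jaw":0},
    {"travel":[0,0,0],"delta_rot":[0,0,0],"jaw":0}
  ]
}}

```text
t: 28.27
tool_pos: [0.5687, -0.1626, 0.1392]
ee_rot: [-3.14, -0.001, 1.718]
force: [-0.2, 0.9, 0.7]
finger_gap: -0.001
grip_force: 0.0
```

```bash
python3 - <<'E'
from h import *
rep();slat()
p,D=robot.camera("top");hsv=cv2.cvtColor(p,cv2.COLOR_RGB2HSV);m=cv2.inRange(hsv,np.array((8,180,150)),np.array((17,255,255)));m[:,:200]=0;m[:,250:]=0;m[:240]=0;m[300:]=0
f=(onplane("top",np.argwhere(m)[:,::-1],.0845)[:,:2]*1000-O)@F.T;print("grip",f.mean(0))
for k in("tray_pale","tray_dark","brush"): print(k,[np.round(r["uv"]).tolist() for r in robot.find_in("top",k)[:2]])
E
```

```text
t 28.27 fix [-251.4   -6.6] z 139.2 yaw 1.7185 Ff [0.9 0.1] 0.7 gap -0.0
slat fix c [-22.3   0.4] size [91.1 42.5] ang 89.7 xmax -0.8 xmin -43.4
grip [50.27300754 30.11024351]
tray_pale [[259.0, 151.0], [474.0, 209.0]]
tray_dark [[466.0, 306.0]]
brush [[471.0, 210.0], [217.0, 273.0]]
```

The grip is at y +30, which is clamp 0.06. The slat has not moved since the stop, and the trays and brush are where they were. Handing in.

```bash
python3 -c "
from plant import robot
print(robot.job_done())"
```

```text
the job is handed in; nothing more can be done
None
```

The slat rests against the hidden stop, felt at about 7 N. The clamp grip is locked at the green end, the trays and brush are untouched, and the job was handed in at about 28 s.

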